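# Line up blue paint samples from light to dark

### The arm

A 6-joint arm with a two-finger parallel gripper is mounted at the origin on the work surface. World frame = base frame: x ahead of the robot, y to its left, z up, the work surface at z = 0. Lengths are in m, angles in rad, forces in N, time in s.
With the tool pointing down it reaches from about 0.225 to 0.875 m from the base axis. Payload 3.4 kg.
Tool frame: the origin (TCP) lies at the very end of the fingers, on their centre line; the grasp point (between the pads) lies 19 mm behind it; z points along the fingers, y is the line along which they close (so a half turn about z gives the same grasp; the last joint's range is limited). The gripper opens to 85 mm and grips with 20 to 120 N. Pads are 22 mm wide; open, the fingers measure 114 mm over their backs; the gripper's body (76 mm by 85 mm) begins 54 mm behind the grasp point. The pads swing forward as they close: fully open they stand 13 mm farther back than shut.
Start: joints at [-1.249, 0.276, 1.505, -0, 1.361, -0.121], TCP at [0.246, -0.52, 0.231] pointing down, gripper open.
Joint ranges: [-2.89, 2.89], [-0.75, 2.08], [0.22, 2.7], [-1.18, 4.32], [0.11, 2.71], [-2.7, 2.7]. Speed limits (rad/s): [2.57, 2.57, 3.14, 3.14, 3.14, 3.14].

### API

Orientations are given as a unit quaternion [w, x, y, z].
In Python, from rig import get_state, optics, sign_off gives the robot as it stands.
- The arm moves only by the tool send_rows, never from a script. Its argument "increments" is a list of rows, each an object with "gripper": the gripper's target within -1 to 1 (shut at 1, half-way at 0, fully open at -1); "linear": the shift along the world's x, y, z in m, a list of three; "delta_rot": the turn, a rotation vector about the world's x, y, z in rad, a list of three. In form: [{"gripper": gripper, "linear": [dx, dy, dz], "delta_rot": [rx, ry, rz]}, ...]. A call has 1 to 8 rows; each row is the pose to reach, as a shift and turn from the pose commanded when the call began; what a row does not reach only later rows make up. A row lasts 1/10 s, in which the tool goes at most 50 mm and 8.59 degrees, less where a joint would pass 70% of its speed; a pose out of reach is approached as far as the arm can. A call with a gripper value outside its range is refused whole. The fingers move at their own pace and stop on an object; "newtons" is the grip in N (left out, the last holds). Time passes only in rows, so rows that repeat a pose let the fingers close. It gives the time, the measured TCP pose, the force, the opening and the grip force at its end, in the units of the state.
- get_state(): the state, without advancing time (a new reading comes with each control period).
- optics.get_image(name): name is "scene" or "top" or "wrist"; returns a dict with "pixels" (480x640x3 uint8, blue, green, red), "K" (3x3 intrinsics, pixels), "rvec" (rotation vector, rad) and "tvec" (3), from world to camera coordinates, as OpenCV has them; the wrist camera has in their place "T_tool_cam" (4x4, takes a point from camera to tool coordinates, whose origin is the TCP and whose axes are the flange's). Camera axes: x right, y down, z forward; pixel columns grow to the right and rows downward; lengths in m; the calibration is good to about 2 mm. A picture is of the moment at which its call begins: read the wrist's pose just before it. There is no depth.
- sign_off(): hands the job in; it is judged then, once.
The state is a dict: "clock": time; "qpos": joint angles; "qd": joint speeds; "effort": joint torques, N m; "position": TCP position; "ee_rot": TCP orientation; "contact_force": force on the tool from outside, world axes, zero at the start; "moment": the same for the moment, N m; "width": finger opening in m; "gripper_force": force on a finger pad.
Only numpy, scipy, OpenCV 4.12 (cv2) and the standard library are available. Lean on these libraries where they do the work, as an engineer would, in place of code of your own. Each camera call takes 0.05 s, during which the arm holds its last target. There are 200 camera calls.

### The job

Line up the four blue paint sample tins in order of shade on the drying board, one tin centred on each ringed mark, with the lightest blue at the yellow-taped end and each next one darker, down to the darkest at the far end. Keep the tins upright, let go of them all, and do not touch or shift the freshly sprayed red test shape that lies among them.

Things in the scene. Friction and masses are not known exactly. Their poses are not given: they have to be found in the camera images.
- tin_pale_center (a point): A closed upright steel paint sample tin, 46 mm in diameter and 60 mm high, 0.14 to 0.28 kg, with lid top and side band in very pale blue, almost white (the lightest). It starts on the bench near the robot, loose. The point is its centre, 30 mm above its underside; z is its own upward axis.
- tin_sky_center (a point): A closed upright steel paint sample tin, 46 mm in diameter and 60 mm high, 0.14 to 0.28 kg, with lid top and side band in sky blue (second lightest). It starts on the bench near the robot, loose. The point is its centre, 30 mm above its underside; z is its own upward axis.
- tin_royal_center (a point): A closed upright steel paint sample tin, 46 mm in diameter and 60 mm high, 0.14 to 0.28 kg, with lid top and side band in strong royal blue (second darkest). It starts on the bench near the robot, loose. The point is its centre, 30 mm above its underside; z is its own upward axis.
- tin_navy_center (a point): A closed upright steel paint sample tin, 46 mm in diameter and 60 mm high, 0.14 to 0.28 kg, with lid top and side band in navy, almost black (the darkest). It starts on the bench near the robot, loose. The point is its centre, 30 mm above its underside; z is its own upward axis.
- mark_a: A flat black ring with a small cross, 60 mm across, printed on the white-papered drying board: an outer mark, one end of the row. The four marks stand in a straight row (a, b, c, d), 85 mm apart along the marks' y axis. The origin is its centre, level with the board's top, 6 mm above the bench; the board is fixed, 100 mm wide and 410 mm long. Which end of the row is the light end is shown only by the yellow tape.
- mark_b: A flat black ring with a small cross, 60 mm across, printed on the white-papered drying board: an inner mark, next to mark_a. The four marks stand in a straight row (a, b, c, d), 85 mm apart along the marks' y axis. The origin is its centre, level with the board's top, 6 mm above the bench; the board is fixed, 100 mm wide and 410 mm long. Which end of the row is the light end is shown only by the yellow tape.
- mark_c: A flat black ring with a small cross, 60 mm across, printed on the white-papered drying board: an inner mark, next to mark_d. The four marks stand in a straight row (a, b, c, d), 85 mm apart along the marks' y axis. The origin is its centre, level with the board's top, 6 mm above the bench; the board is fixed, 100 mm wide and 410 mm long. Which end of the row is the light end is shown only by the yellow tape.
- mark_d: A flat black ring with a small cross, 60 mm across, printed on the white-papered drying board: the outer mark at the other end of the row. The four marks stand in a straight row (a, b, c, d), 85 mm apart along the marks' y axis. The origin is its centre, level with the board's top, 6 mm above the bench; the board is fixed, 100 mm wide and 410 mm long. Which end of the row is the light end is shown only by the yellow tape.
- tape_yellow: A strip of yellow masking tape, 28 by 88 mm, flat across one end of the board, about 55 mm beyond the outer mark there (either mark_a or mark_d); it shows the light end of the row (a grey strip lies at the other end). The origin is its centre.
- red_shape_center (a point): A freshly sprayed red test shape like a tiny car body, 68 by 46 mm and 30 mm high, 0.12 kg, loose on the bench among the tins. Not to be touched. The point is its centre, 15 mm above the bench.

How it is judged:
By the outcome, as a careful person would: the job done as asked, in the order asked, and still so for the second after the job is handed in, with the robot touching nothing.
It also fails if it takes over 96 s, if anything falls off the work surface, if the arm or the gripper's body presses on something with over 40 N, if the wrist force passes 120 N, or if a joint passes its speed limit or range.

## Working session

There is one attempt and no reset: what is moved stays moved. The work goes in short steps, Python scripts to look and compute and a tool call to move; the robot and the scene stay as the last step left them, time stands still between calls to the robot, and variables do not carry over. Pictures are saved under pics/ and viewed, at most 14 in all, crops included, and the job is handed in when it is done.

Besides the shell and the picture viewer there is one more tool, called as name(argument=value, ...) on one line, values as JSON. send_rows: Moves the arm, as the interface text tells. Its arguments: {"type":"object","properties":{"increments":{"type":"array"},"newtons":{"type":"number"}},"required":["increments"]}

```bash
mkdir -p pics; ls; python3 - <<'E'
from rig import get_state, optics
import cv2
s=get_state(); print({k:s[k] for k in('clock','position','ee_rot','width')})
for n in('top','scene'):
    d=optics.get_image(n); cv2.imwrite(f'pics/{n}0.png',d['pixels']); print(n,d['K'],d['rvec'],d['tvec'])
E
```

```text
pics
{'clock': 0.0, 'position': array([ 0.24618352, -0.51903382,  0.23041635]), 'ee_rot': array([-9.46173141e-04,  9.75595632e-01,  2.19572898e-01, -9.87206737e-05]), 'width': 0.08536350867808007}
top [[550.12823024   0.         317.29733961]
 [  0.         550.12823024 243.11649054]
 [  0.           0.           1.        ]] [ 2.15580233 -2.10942673  0.21356609] [-0.02137052  0.55166995  0.92620974]
scene [[487.39577845   0.         321.42130372]
 [  0.         487.39577845 237.37219966]
 [  0.           0.           1.        ]] [ 0.96277883  2.72000148 -0.71394945] [ 0.43029298 -0.28981315  1.06348358]
```

View pics/top0.png

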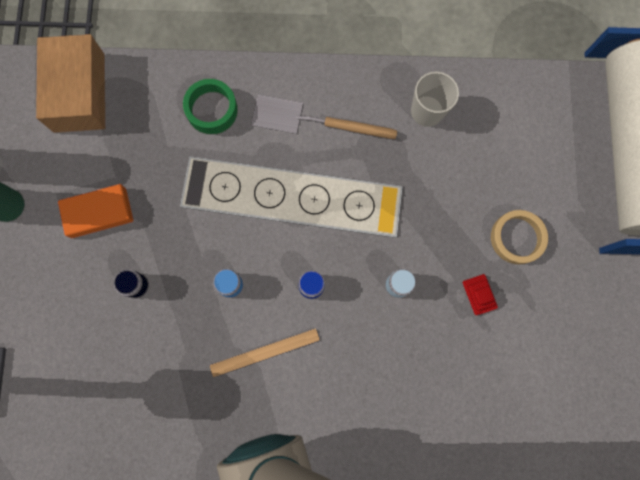

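View pics/scene0.png

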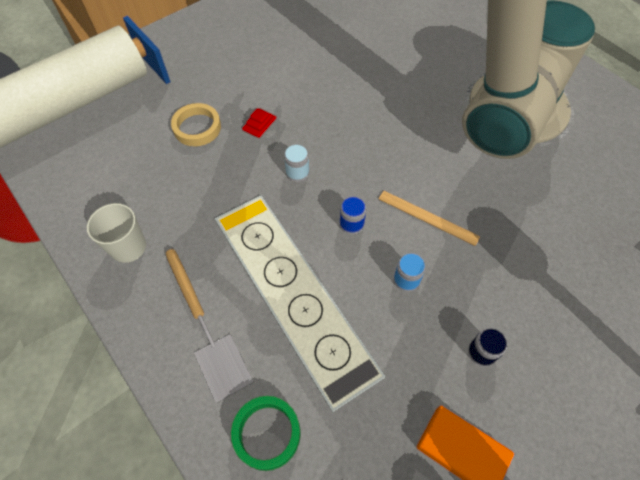

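The top view shows yellow tape at (388,210) and marks at (359,205), (314,199), (269,193) and (225,187). The tins are pale (402,282), royal (311,285), sky (228,283) and navy (130,284), with the red shape at (480,295). The scene view agrees.

```bash
cat > h.py <<'E'
import cv2, numpy as np
from rig import get_state, optics
def cast(d,uv,z,T=None):
    if T is None: R=cv2.Rodrigues(np.array(d['rvec']))[0].T; c=-R@np.array(d['tvec']).ravel()
    else: R,c=T[:3,:3],T[:3,3]
    r=R@np.linalg.inv(d['K'])@np.array([uv[0],uv[1],1.]); return c+r*(z-c[2])/r[2]
def blob(m,p,rad):
    k=np.zeros_like(m); cv2.circle(k,p,rad,255,-1); m=cv2.bitwise_and(m,k)
    c=max(cv2.findContours(m,0,1)[0],key=cv2.contourArea); return c
E
python3 - <<'E'
from h import *
seeds={'top':dict(pale=(402,282),sky=(228,283),royal=(311,285),navy=(130,284),red=(480,295),tape=(388,210),m1=(359,205),m2=(314,199),m3=(269,193),m4=(225,187)),
'scene':dict(pale=(297,155),sky=(411,265),royal=(353,208),navy=(490,341),red=(259,123),tape=(243,214),m1=(257,236),m2=(280,271),m3=(305,310),m4=(332,352))}
for n,S in seeds.items():
    d=optics.get_image(n); im=d['pixels']; hsv=cv2.cvtColor(im,cv2.COLOR_BGR2HSV); g=cv2.cvtColor(im,cv2.COLOR_BGR2GRAY)
    print(n,'cam',cast(d,(320,240),0))
    for k,p in S.items():
        if k[0]=='m': # ring: dark pixels -> outer ellipse
            m=((g<110)*255).astype(np.uint8); c=blob(m,p,22); z=.006
        elif k=='tape': c=blob(cv2.inRange(hsv,(15,120,80),(35,255,255)),p,40); z=.006
        elif k=='red': c=blob(cv2.inRange(hsv,(0,150,60),(8,255,255))|cv2.inRange(hsv,(172,150,60),(180,255,255)),p,40); z=.02
        else:
            a=im[p[1],p[0]].astype(int); m=((np.abs(im.astype(int)-a).max(2)<28)*255).astype(np.uint8); c=blob(m,p,14); z=.06
        (u,v),(w,h),_=cv2.fitEllipse(c) if k!='tape' and k!='red' else cv2.minAreaRect(c)
        q=cast(d,(u,v),z); e=cast(d,(u+max(w,h)/2,v),z)
        print(k,np.round((u,v,w,h),1),q.round(4),'diam',round(2*np.linalg.norm(e-q),4))
E
```

```text
top cam [ 0.56748983 -0.01505276  0.        ]
pale [402.6 281.2  21.7  22.5] [ 0.4864 -0.1591  0.06  ] diam 0.0393
sky [225.8 281.2  21.8  22.8] [0.4795 0.1479 0.06  ] diam 0.0393
royal [311.3 282.6  21.1  21.4] [ 4.804e-01 -3.000e-04  6.000e-02] diam 0.0371
navy [126.3 281.9  19.   21. ] [0.4745 0.3189 0.06  ] diam 0.0361
red [479.6 294.3  37.1  24.1] [ 0.4703 -0.3058  0.02  ] diam 0.0676
tape [387.3 209.3  14.5  44.8] [ 0.6281 -0.1406  0.006 ] diam 0.0847
m1 [358.6 205.2  28.9  30. ] [ 0.6348 -0.0864  0.006 ] diam 0.0566
m2 [314.  198.8  29.2  29.9] [ 0.6451 -0.0021  0.006 ] diam 0.0565
m3 [269.1 192.7  29.4  30.5] [0.655  0.0829 0.006 ] diam 0.0576
m4 [224.6 186.5  29.2  30.7] [0.665  0.1673 0.006 ] diam 0.0579
scene cam [ 0.54923474 -0.0094495   0.        ]
pale [295.9 153.   15.8  20.2] [ 0.4874 -0.1585  0.06  ] diam 0.0381
sky [411.5 264.3  20.5  23. ] [0.4812 0.1477 0.06  ] diam 0.0381
royal [353.  206.1  16.3  20.5] [ 4.816e-01 -1.000e-04  6.000e-02] diam 0.0363
navy [492.2 341.   21.4  24.2] [0.4767 0.3186 0.06  ] diam 0.0368
red [258.8 122.9  23.2  29. ] [ 0.4803 -0.2972  0.02  ] diam 0.0602
tape [243.  214.5  12.5  47. ] [ 0.6295 -0.1408  0.006 ] diam 0.0884
m1 [262.8 239.6  14.3  21.6] [ 0.6322 -0.0733  0.006 ] diam 0.0395
m2 [280.  271.4  29.   32.2] [ 0.646  -0.0019  0.006 ] diam 0.0568
m3 [305.  310.1  32.   33.9] [0.6562 0.0827 0.006 ] diam 0.0574
m4 [332.3 352.   34.6  35.6] [0.6662 0.1672 0.006 ] diam 0.0576
```

Both views agree to about 1.5 mm and the marks come out 85 mm apart. I'll turn the gripper so its fingers close across the row, and go above the pale tin.

send_rows(increments=[{"gripper": -1, "linear": [0.06, 0.09, -0.02], "delta_rot": [0, 0, 0.25]}, {"gripper": -1, "linear": [0.06, 0.09, -0.02], "delta_rot": [0, 0, 0.25]}, {"gripper": -1, "linear": [0.12, 0.18, -0.04], "delta_rot": [0, 0, 0.5]}, {"gripper": -1, "linear": [0.12, 0.18, -0.04], "delta_rot": [0, 0, 0.5]}, {"gripper": -1, "linear": [0.18, 0.27, -0.06], "delta_rot": [0, 0, 0.75]}, {"gripper": -1, "linear": [0.241, 0.36, -0.08], "delta_rot": [0, 0, 1.01]}, {"gripper": -1, "linear": [0.241, 0.36, -0.08], "delta_rot": [0, 0, 1.01]}, {"gripper": -1, "linear": [0.241, 0.36, -0.08], "delta_rot": [0, 0, 1.01]}], newtons=40)

```text
clock: 1.0
position: [0.4659, -0.1909, 0.1584]
ee_rot: [0.0, 0.746, 0.666, 0.0]
contact_force: [0.7, -0.1, -1.3]
width: 0.086
gripper_force: 0.0
```

send_rows(increments=[{"gripper": -1, "linear": [0, 0, 0], "delta_rot": [0, 0, 0]}, {"gripper": -1, "linear": [0, 0, 0], "delta_rot": [0, 0, 0]}])

```text
clock: 1.2
position: [0.4653, -0.1917, 0.1583]
ee_rot: [-0.0, 0.747, 0.665, -0.0]
contact_force: [-0.6, -0.5, 0.5]
width: 0.0856
gripper_force: 0.0
```

```bash
cat >> h.py <<'E'
from scipy.spatial.transform import Rotation as Ro
def wrist():
    s=get_state(); d=optics.get_image('wrist'); T=np.eye(4); q=s['ee_rot']
    T[:3,:3]=Ro.from_quat(np.r_[q[1:],q[0]]).as_matrix(); T[:3,3]=s['position']
    return s,d,T@np.array(d['T_tool_cam']),T
E
python3 - <<'E'
from h import *
s,d,C,T=wrist(); cv2.imwrite('pics/w1.png',d['pixels']); print(s['clock'],s['position'],T.round(3),C.round(3))
E
```

```text
1.2 [ 0.46528252 -0.19165181  0.15834641] [[ 0.115  0.993 -0.001  0.465]
 [ 0.993 -0.115 -0.    -0.192]
 [-0.    -0.001 -1.     0.158]
 [ 0.     0.     0.     1.   ]] [[ 0.994 -0.11  -0.031  0.474]
 [-0.114 -0.958 -0.262 -0.125]
 [-0.001  0.264 -0.965  0.3  ]
 [ 0.     0.     0.     1.   ]]
```

View pics/w1.png

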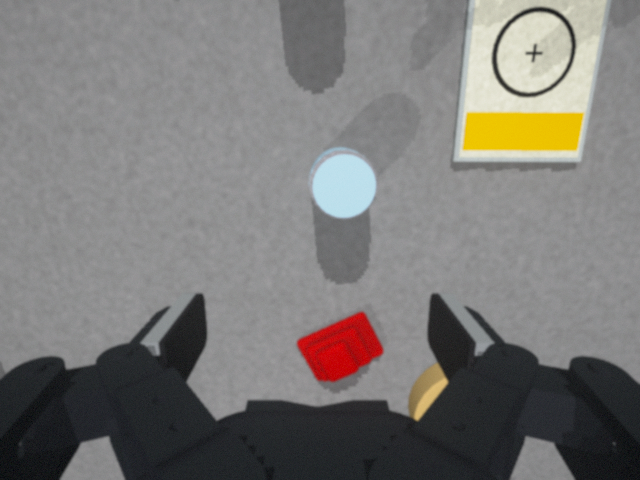

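The pale lid is centred at about (344,185), with the red shape behind the gripper at (342,350) and the tape-end mark at (534,52). I'll cast these for a cross-check.

```bash
python3 - <<'E'
from h import *
s,d,C,T=wrist()
for uv,z in (((344,185),.06),((534,52),.006),((342,348),.02)): print(cast(d,uv,z,C).round(4))
print(s['position'])
E
```

```text
[ 0.4874 -0.1598  0.06  ]
[ 0.6364 -0.0875  0.006 ]
[ 0.4746 -0.3037  0.02  ]
[ 0.4649943  -0.19280087  0.15862236]
```

send_rows(increments=[{"gripper": -1, "linear": [0.022, 0.033, 0], "delta_rot": [0, 0, 0]}, {"gripper": -1, "linear": [0.022, 0.033, 0], "delta_rot": [0, 0, 0]}, {"gripper": -1, "linear": [0.022, 0.033, -0.045], "delta_rot": [0, 0, 0]}, {"gripper": -1, "linear": [0.022, 0.033, -0.09], "delta_rot": [0, 0, 0]}, {"gripper": -1, "linear": [0.022, 0.033, -0.12], "delta_rot": [0, 0, 0]}, {"gripper": -1, "linear": [0.022, 0.033, -0.135], "delta_rot": [0, 0, 0]}, {"gripper": -1, "linear": [0.022, 0.033, -0.135], "delta_rot": [0, 0, 0]}, {"gripper": -1, "linear": [0.022, 0.033, -0.135], "delta_rot": [0, 0, 0]}])

```text
clock: 2.1
position: [0.487, -0.1612, 0.0241]
ee_rot: [0.0, 0.748, 0.663, -0.0]
contact_force: [0.7, 0.6, -0.4]
width: 0.0852
gripper_force: 0.0
```

send_rows(increments=[{"gripper": 1, "linear": [0, 0, 0], "delta_rot": [0, 0, 0]}, {"gripper": 1, "linear": [0, 0, 0], "delta_rot": [0, 0, 0]}, {"gripper": 1, "linear": [0, 0, 0], "delta_rot": [0, 0, 0]}, {"gripper": 1, "linear": [0, 0, 0], "delta_rot": [0, 0, 0]}, {"gripper": 1, "linear": [0, 0, 0], "delta_rot": [0, 0, 0]}, {"gripper": 1, "linear": [0, 0, 0], "delta_rot": [0, 0, 0]}, {"gripper": 1, "linear": [0, 0, 0], "delta_rot": [0, 0, 0]}, {"gripper": 1, "linear": [0, 0, 0], "delta_rot": [0, 0, 0]}], newtons=40)

```text
clock: 2.9
position: [0.4876, -0.1601, 0.0249]
ee_rot: [0.001, 0.747, 0.664, 0.0]
contact_force: [-1.4, -0.5, 6.4]
width: 0.0445
gripper_force: 40.4
```

send_rows(increments=[{"gripper": 1, "linear": [0, 0, 0.03], "delta_rot": [0, 0, 0]}, {"gripper": 1, "linear": [0, 0, 0.06], "delta_rot": [0, 0, 0]}, {"gripper": 1, "linear": [0.04, 0.02, 0.06], "delta_rot": [0, 0, 0]}, {"gripper": 1, "linear": [0.075, 0.037, 0.06], "delta_rot": [0, 0, 0]}, {"gripper": 1, "linear": [0.115, 0.057, 0.06], "delta_rot": [0, 0, 0]}, {"gripper": 1, "linear": [0.148, 0.073, 0.06], "delta_rot": [0, 0, 0]}, {"gripper": 1, "linear": [0.148, 0.073, 0.06], "delta_rot": [0, 0, 0]}, {"gripper": 1, "linear": [0.148, 0.073, 0.06], "delta_rot": [0, 0, 0]}])

```text
clock: 3.7
position: [0.6348, -0.0859, 0.0829]
ee_rot: [-0.001, 0.747, 0.665, -0.001]
contact_force: [-0.3, 0.1, -2.7]
width: 0.0452
gripper_force: 42.2
```

send_rows(increments=[{"gripper": 1, "linear": [0, 0, -0.025], "delta_rot": [0, 0, 0]}, {"gripper": 1, "linear": [0, 0, -0.042], "delta_rot": [0, 0, 0]}, {"gripper": 1, "linear": [0, 0, -0.048], "delta_rot": [0, 0, 0]}, {"gripper": 1, "linear": [0, 0, -0.053], "delta_rot": [0, 0, 0]}, {"gripper": 1, "linear": [0, 0, -0.053], "delta_rot": [0, 0, 0]}, {"gripper": 1, "linear": [0, 0, -0.053], "delta_rot": [0, 0, 0]}])

```text
clock: 4.3
position: [0.6354, -0.0871, 0.0315]
ee_rot: [0.001, 0.748, 0.664, 0.0]
contact_force: [0.7, 0.8, -1.8]
width: 0.045
gripper_force: 42.3
```

```bash
python3 - <<'E'
from h import *
d=optics.get_image('top')['pixels']; w=optics.get_image('wrist')['pixels']
cv2.imwrite('pics/m1.png',np.hstack([d[100:340,200:520],cv2.resize(w,(320,240))]))
print(get_state()['contact_force'],get_state()['position'])
E
```

```text
[-0.53042252 -0.4741488  -1.24633005] [ 0.63540104 -0.08695296  0.03131495]
```

View pics/m1.png

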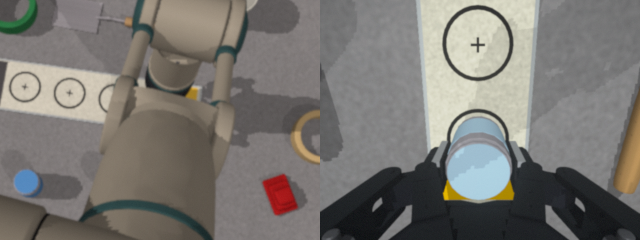

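The pale tin is held inside the ring, roughly 1 mm above the board. I'll lower it and let go.

send_rows(increments=[{"gripper": 1, "linear": [0, 0, -0.001], "delta_rot": [0, 0, 0]}, {"gripper": 1, "linear": [0, 0, -0.001], "delta_rot": [0, 0, 0]}, {"gripper": -1, "linear": [0, 0, -0.001], "delta_rot": [0, 0, 0]}, {"gripper": -1, "linear": [0, 0, -0.001], "delta_rot": [0, 0, 0]}, {"gripper": -1, "linear": [0, 0, -0.001], "delta_rot": [0, 0, 0]}, {"gripper": -1, "linear": [0, 0, -0.001], "delta_rot": [0, 0, 0]}, {"gripper": -1, "linear": [0, 0, -0.001], "delta_rot": [0, 0, 0]}, {"gripper": -1, "linear": [0, 0, -0.001], "delta_rot": [0, 0, 0]}])

```text
clock: 5.2
position: [0.6351, -0.0867, 0.0296]
ee_rot: [-0.0, 0.748, 0.664, -0.0]
contact_force: [-0.5, 0.5, -0.6]
width: 0.0853
gripper_force: 0.0
```

send_rows(increments=[{"gripper": -1, "linear": [0, 0, 0.03], "delta_rot": [0, 0, 0]}, {"gripper": -1, "linear": [0, 0, 0.07], "delta_rot": [0, 0, 0]}, {"gripper": -1, "linear": [0, 0, 0.1], "delta_rot": [0, 0, 0]}, {"gripper": -1, "linear": [-0.03, 0.038, 0.1], "delta_rot": [0, 0, 0]}, {"gripper": -1, "linear": [-0.06, 0.076, 0.1], "delta_rot": [0, 0, 0]}, {"gripper": -1, "linear": [-0.09, 0.114, 0.1], "delta_rot": [0, 0, 0]}, {"gripper": -1, "linear": [-0.12, 0.152, 0.1], "delta_rot": [0, 0, 0]}, {"gripper": -1, "linear": [-0.12, 0.152, 0.1], "delta_rot": [0, 0, 0]}])

```text
clock: 6.0
position: [0.5097, 0.0692, 0.1295]
ee_rot: [-0.002, 0.746, 0.666, -0.001]
contact_force: [0.3, -0.4, -0.5]
width: 0.0855
gripper_force: 0.0
```

send_rows(increments=[{"gripper": -1, "linear": [-0.015, 0.04, 0], "delta_rot": [0, 0, 0]}, {"gripper": -1, "linear": [-0.035, 0.07, 0], "delta_rot": [0, 0, 0]}, {"gripper": -1, "linear": [-0.035, 0.07, 0], "delta_rot": [0, 0, 0]}, {"gripper": -1, "linear": [-0.035, 0.07, 0], "delta_rot": [0, 0, 0]}])

```text
clock: 6.4
position: [0.4805, 0.1355, 0.1299]
ee_rot: [0.001, 0.747, 0.665, 0.0]
contact_force: [0.3, -0.1, 0.8]
width: 0.0853
gripper_force: 0.0
```

```bash
python3 - <<'E'
from h import *
s,d,C,T=wrist(); im=d['pixels']; cv2.imwrite('pics/w2.png',im); print(s['position'])
t=optics.get_image('top'); cv2.imwrite('pics/t2.png',t['pixels'])
hsv=cv2.cvtColor(im,cv2.COLOR_BGR2HSV)
m=cv2.inRange(hsv,(98,90,120),(115,220,255)); 
for c in cv2.findContours(m,0,1)[0]:
    if cv2.contourArea(c)>300:
        e=cv2.fitEllipse(c); print(np.round(e[0]+e[1],1),cast(d,e[0],.06,C).round(4))
E
```

```text
[0.48049703 0.13546274 0.12990786]
[334.8 383.5  39.9  60. ] [0.4828 0.0421 0.06  ]
[313.5 230.6  66.8  68.7] [0.481  0.1478 0.06  ]
[ 292.3  726.2  238.6 1084.3] [ 0.4059 -0.3207  0.06  ]
```

View pics/t2.png

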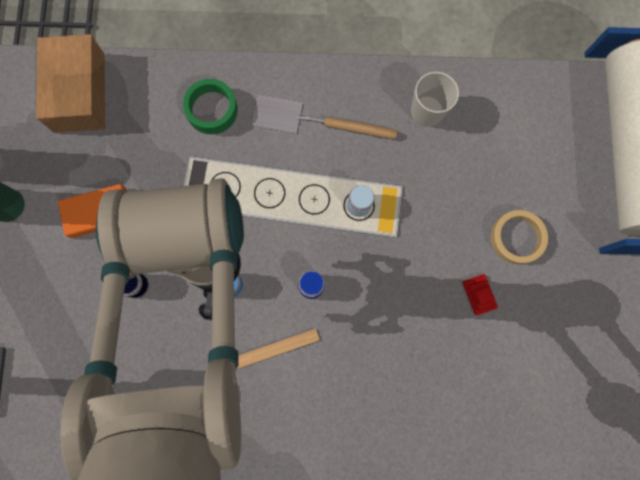

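The pale tin stands upright on the tape-end mark, lid at (361,202), and the red shape hasn't moved. The sky tin is confirmed at (0.481, 0.148).

send_rows(increments=[{"gripper": -1, "linear": [0, 0.012, 0], "delta_rot": [0, 0, 0]}, {"gripper": -1, "linear": [0, 0.012, -0.04], "delta_rot": [0, 0, 0]}, {"gripper": -1, "linear": [0, 0.012, -0.08], "delta_rot": [0, 0, 0]}, {"gripper": -1, "linear": [0, 0.012, -0.106], "delta_rot": [0, 0, 0]}, {"gripper": -1, "linear": [0, 0.012, -0.106], "delta_rot": [0, 0, 0]}, {"gripper": -1, "linear": [0, 0.012, -0.106], "delta_rot": [0, 0, 0]}])

```text
clock: 7.1
position: [0.4808, 0.1473, 0.0237]
ee_rot: [-0.0, 0.748, 0.664, -0.0]
contact_force: [0.0, -0.2, 0.4]
width: 0.0853
gripper_force: 0.0
```

send_rows(increments=[{"gripper": 1, "linear": [0, 0, 0], "delta_rot": [0, 0, 0]}, {"gripper": 1, "linear": [0, 0, 0], "delta_rot": [0, 0, 0]}, {"gripper": 1, "linear": [0, 0, 0], "delta_rot": [0, 0, 0]}, {"gripper": 1, "linear": [0, 0, 0], "delta_rot": [0, 0, 0]}, {"gripper": 1, "linear": [0, 0, 0], "delta_rot": [0, 0, 0]}, {"gripper": 1, "linear": [0, 0, 0], "delta_rot": [0, 0, 0]}, {"gripper": 1, "linear": [0, 0, 0], "delta_rot": [0, 0, 0]}, {"gripper": 1, "linear": [0, 0, 0], "delta_rot": [0, 0, 0]}])

```text
clock: 7.9
position: [0.481, 0.1475, 0.0252]
ee_rot: [0.001, 0.748, 0.664, 0.001]
contact_force: [-0.5, -1.4, 6.5]
width: 0.0452
gripper_force: 40.4
```

send_rows(increments=[{"gripper": 1, "linear": [0, 0, 0.03], "delta_rot": [0, 0, 0]}, {"gripper": 1, "linear": [0, 0, 0.06], "delta_rot": [0, 0, 0]}, {"gripper": 1, "linear": [0.033, -0.03, 0.06], "delta_rot": [0, 0, 0]}, {"gripper": 1, "linear": [0.066, -0.06, 0.06], "delta_rot": [0, 0, 0]}, {"gripper": 1, "linear": [0.099, -0.09, 0.06], "delta_rot": [0, 0, 0]}, {"gripper": 1, "linear": [0.132, -0.12, 0.06], "delta_rot": [0, 0, 0]}, {"gripper": 1, "linear": [0.165, -0.1495, 0.06], "delta_rot": [0, 0, 0]}, {"gripper": 1, "linear": [0.165, -0.1495, 0.06], "delta_rot": [0, 0, 0]}])

```text
clock: 8.7
position: [0.6506, -0.0068, 0.0839]
ee_rot: [0.003, 0.749, 0.663, 0.002]
contact_force: [0.5, 0.2, -1.8]
width: 0.0449
gripper_force: 42.2
```

send_rows(increments=[{"gripper": 1, "linear": [0, 0, 0], "delta_rot": [0, 0, 0]}, {"gripper": 1, "linear": [0, 0, -0.025], "delta_rot": [0, 0, 0]}, {"gripper": 1, "linear": [0, 0, -0.042], "delta_rot": [0, 0, 0]}, {"gripper": 1, "linear": [0, 0, -0.048], "delta_rot": [0, 0, 0]}, {"gripper": 1, "linear": [0, 0, -0.053], "delta_rot": [0, 0, 0]}, {"gripper": 1, "linear": [0, 0, -0.053], "delta_rot": [0, 0, 0]}, {"gripper": 1, "linear": [0, 0, -0.053], "delta_rot": [0, 0, 0]}])

```text
clock: 9.4
position: [0.6455, -0.0017, 0.0316]
ee_rot: [0.001, 0.747, 0.664, 0.001]
contact_force: [0.7, -0.3, -1.7]
width: 0.045
gripper_force: 42.1
```

send_rows(increments=[{"gripper": 1, "linear": [0, 0, -0.001], "delta_rot": [0, 0, 0]}, {"gripper": 1, "linear": [0, 0, -0.001], "delta_rot": [0, 0, 0]}, {"gripper": -1, "linear": [0, 0, -0.001], "delta_rot": [0, 0, 0]}, {"gripper": -1, "linear": [0, 0, -0.001], "delta_rot": [0, 0, 0]}, {"gripper": -1, "linear": [0, 0, -0.001], "delta_rot": [0, 0, 0]}, {"gripper": -1, "linear": [0, 0, -0.001], "delta_rot": [0, 0, 0]}, {"gripper": -1, "linear": [0, 0, -0.001], "delta_rot": [0, 0, 0]}, {"gripper": -1, "linear": [0, 0, -0.001], "delta_rot": [0, 0, 0]}])

```text
clock: 10.2
position: [0.6451, -0.0022, 0.0296]
ee_rot: [-0.0, 0.748, 0.664, -0.0]
contact_force: [-0.1, -0.2, -0.5]
width: 0.0857
gripper_force: 0.0
```

send_rows(increments=[{"gripper": -1, "linear": [0, 0, 0.03], "delta_rot": [0, 0, 0]}, {"gripper": -1, "linear": [0, 0, 0.07], "delta_rot": [0, 0, 0]}, {"gripper": -1, "linear": [0, 0, 0.1], "delta_rot": [0, 0, 0]}, {"gripper": -1, "linear": [-0.04, 0, 0.1], "delta_rot": [0, 0, 0]}, {"gripper": -1, "linear": [-0.08, 0, 0.1], "delta_rot": [0, 0, 0]}, {"gripper": -1, "linear": [-0.12, 0, 0.1], "delta_rot": [0, 0, 0]}, {"gripper": -1, "linear": [-0.164, 0, 0.1], "delta_rot": [0, 0, 0]}, {"gripper": -1, "linear": [-0.164, 0, 0.1], "delta_rot": [0, 0, 0]}])

```text
clock: 11.0
position: [0.4729, -0.0012, 0.1287]
ee_rot: [-0.003, 0.748, 0.664, -0.003]
contact_force: [0.1, -0.3, -0.1]
width: 0.0858
gripper_force: 0.0
```

send_rows(increments=[{"gripper": -1, "linear": [0, 0, 0], "delta_rot": [0, 0, 0]}, {"gripper": -1, "linear": [0, 0, 0], "delta_rot": [0, 0, 0]}])

```text
clock: 11.2
position: [0.4829, -0.0024, 0.1303]
ee_rot: [0.001, 0.748, 0.664, 0.001]
contact_force: [0.6, 0.3, 0.3]
width: 0.0851
gripper_force: 0.0
```

```bash
python3 - <<'E'
from h import *
s,d,C,T=wrist(); im=d['pixels']; cv2.imwrite('pics/w3.png',im); print(s['position'])
hsv=cv2.cvtColor(im,cv2.COLOR_BGR2HSV)
m=cv2.inRange(hsv,(108,150,90),(125,255,255)) 
for c in cv2.findContours(m,0,1)[0]:
    if cv2.contourArea(c)>300:
        e=cv2.fitEllipse(c); print(np.round(e[0]+e[1],1),cast(d,e[0],.06,C).round(4))
E
```

```text
[ 0.48288532 -0.00240296  0.13026533]
[312.1 246.8  63.   66. ] [0.4815 0.     0.06  ]
[296.2 556.3 196.3 713.9] [ 0.4391 -0.2475  0.06  ]
```

View pics/w3.png

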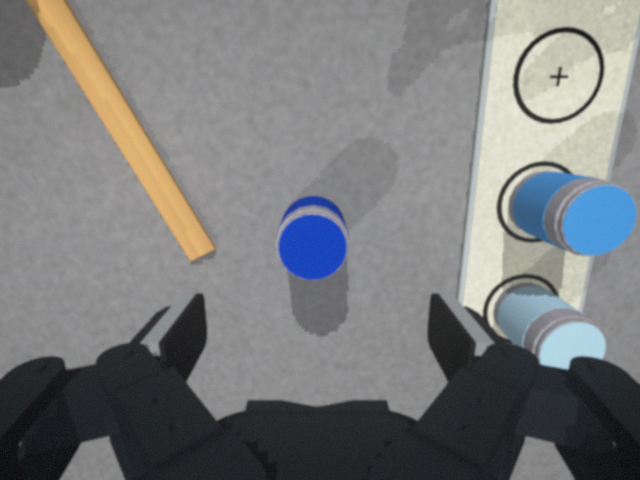

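The royal tin is centred at (312,245), and the sky and pale tins stand upright on their rings at right. The wooden stick's end at (205,250) clears the fingers.

send_rows(increments=[{"gripper": -1, "linear": [-0.001, 0.002, 0], "delta_rot": [0, 0, 0]}, {"gripper": -1, "linear": [-0.001, 0.002, -0.04], "delta_rot": [0, 0, 0]}, {"gripper": -1, "linear": [-0.001, 0.002, -0.08], "delta_rot": [0, 0, 0]}, {"gripper": -1, "linear": [-0.001, 0.002, -0.106], "delta_rot": [0, 0, 0]}, {"gripper": -1, "linear": [-0.001, 0.002, -0.106], "delta_rot": [0, 0, 0]}, {"gripper": -1, "linear": [-0.001, 0.002, -0.106], "delta_rot": [0, 0, 0]}])

```text
clock: 11.85
position: [0.4809, -0.0002, 0.0236]
ee_rot: [-0.0, 0.748, 0.664, -0.0]
contact_force: [1.1, -1.1, 1.4]
width: 0.0854
gripper_force: 0.0
```

send_rows(increments=[{"gripper": 1, "linear": [0, 0, 0], "delta_rot": [0, 0, 0]}, {"gripper": 1, "linear": [0, 0, 0], "delta_rot": [0, 0, 0]}, {"gripper": 1, "linear": [0, 0, 0], "delta_rot": [0, 0, 0]}, {"gripper": 1, "linear": [0, 0, 0], "delta_rot": [0, 0, 0]}, {"gripper": 1, "linear": [0, 0, 0], "delta_rot": [0, 0, 0]}, {"gripper": 1, "linear": [0, 0, 0], "delta_rot": [0, 0, 0]}, {"gripper": 1, "linear": [0, 0, 0], "delta_rot": [0, 0, 0]}, {"gripper": 1, "linear": [0, 0, 0], "delta_rot": [0, 0, 0]}])

```text
clock: 12.65
position: [0.4811, -0.0003, 0.0251]
ee_rot: [0.001, 0.748, 0.664, 0.001]
contact_force: [0.1, 0.2, 4.3]
width: 0.0447
gripper_force: 40.4
```

send_rows(increments=[{"gripper": 1, "linear": [0, 0, 0.03], "delta_rot": [0, 0, 0]}, {"gripper": 1, "linear": [0, 0.02, 0.06], "delta_rot": [0, 0, 0]}, {"gripper": 1, "linear": [0.033, 0.05, 0.06], "delta_rot": [0, 0, 0]}, {"gripper": 1, "linear": [0.07, 0.07, 0.06], "delta_rot": [0, 0, 0]}, {"gripper": 1, "linear": [0.105, 0.083, 0.06], "delta_rot": [0, 0, 0]}, {"gripper": 1, "linear": [0.14, 0.083, 0.06], "delta_rot": [0, 0, 0]}, {"gripper": 1, "linear": [0.175, 0.083, 0.06], "delta_rot": [0, 0, 0]}, {"gripper": 1, "linear": [0.175, 0.083, 0.06], "delta_rot": [0, 0, 0]}])

```text
clock: 13.45
position: [0.6606, 0.0828, 0.084]
ee_rot: [0.002, 0.748, 0.664, 0.002]
contact_force: [-0.1, -0.1, -2.0]
width: 0.0449
gripper_force: 42.0
```

send_rows(increments=[{"gripper": 1, "linear": [0, 0, 0], "delta_rot": [0, 0, 0]}, {"gripper": 1, "linear": [0, 0, -0.025], "delta_rot": [0, 0, 0]}, {"gripper": 1, "linear": [0, 0, -0.042], "delta_rot": [0, 0, 0]}, {"gripper": 1, "linear": [0, 0, -0.048], "delta_rot": [0, 0, 0]}, {"gripper": 1, "linear": [0, 0, -0.053], "delta_rot": [0, 0, 0]}, {"gripper": 1, "linear": [0, 0, -0.053], "delta_rot": [0, 0, 0]}, {"gripper": 1, "linear": [0, 0, -0.053], "delta_rot": [0, 0, 0]}])

```text
clock: 14.15
position: [0.6554, 0.0828, 0.0317]
ee_rot: [0.001, 0.748, 0.664, 0.001]
contact_force: [-0.6, -0.3, -2.5]
width: 0.0449
gripper_force: 42.0
```

send_rows(increments=[{"gripper": 1, "linear": [0, 0, -0.001], "delta_rot": [0, 0, 0]}, {"gripper": 1, "linear": [0, 0, -0.001], "delta_rot": [0, 0, 0]}, {"gripper": -1, "linear": [0, 0, -0.001], "delta_rot": [0, 0, 0]}, {"gripper": -1, "linear": [0, 0, -0.001], "delta_rot": [0, 0, 0]}, {"gripper": -1, "linear": [0, 0, -0.001], "delta_rot": [0, 0, 0]}, {"gripper": -1, "linear": [0, 0, -0.001], "delta_rot": [0, 0, 0]}, {"gripper": -1, "linear": [0, 0, -0.001], "delta_rot": [0, 0, 0]}, {"gripper": -1, "linear": [0, 0, -0.001], "delta_rot": [0, 0, 0]}])

```text
clock: 14.95
position: [0.6551, 0.0828, 0.0295]
ee_rot: [0.0, 0.748, 0.664, -0.0]
contact_force: [-0.4, -0.1, -0.2]
width: 0.0856
gripper_force: 0.0
```

send_rows(increments=[{"gripper": -1, "linear": [0, 0, 0.03], "delta_rot": [0, 0, 0]}, {"gripper": -1, "linear": [0, 0, 0.07], "delta_rot": [0, 0, 0]}, {"gripper": -1, "linear": [0, 0, 0.1], "delta_rot": [0, 0, 0]}, {"gripper": -1, "linear": [-0.027, 0.035, 0.1], "delta_rot": [0, 0, 0]}, {"gripper": -1, "linear": [-0.054, 0.07, 0.1], "delta_rot": [0, 0, 0]}, {"gripper": -1, "linear": [-0.081, 0.105, 0.1], "delta_rot": [0, 0, 0]}, {"gripper": -1, "linear": [-0.1, 0.13, 0.1], "delta_rot": [0, 0, 0]}, {"gripper": -1, "linear": [-0.1, 0.13, 0.1], "delta_rot": [0, 0, 0]}])

```text
clock: 15.75
position: [0.5519, 0.2159, 0.1298]
ee_rot: [-0.001, 0.746, 0.666, -0.0]
contact_force: [0.3, -1.0, -0.5]
width: 0.0855
gripper_force: 0.0
```

send_rows(increments=[{"gripper": -1, "linear": [-0.027, 0.034, 0], "delta_rot": [0, 0, 0]}, {"gripper": -1, "linear": [-0.054, 0.067, 0], "delta_rot": [0, 0, 0]}, {"gripper": -1, "linear": [-0.08, 0.1, 0], "delta_rot": [0, 0, 0]}, {"gripper": -1, "linear": [-0.08, 0.1, 0], "delta_rot": [0, 0, 0]}, {"gripper": -1, "linear": [-0.08, 0.1, 0], "delta_rot": [0, 0, 0]}])

```text
clock: 16.25
position: [0.4753, 0.3131, 0.1298]
ee_rot: [0.001, 0.747, 0.665, 0.0]
contact_force: [-0.2, 0.2, 0.8]
width: 0.0852
gripper_force: 0.0
```

```bash
python3 - <<'E'
from h import *
s,d,C,T=wrist(); im=d['pixels']; cv2.imwrite('pics/w4.png',im); print(s['position'],s['ee_rot'],s['qpos'].round(2))
hsv=cv2.cvtColor(im,cv2.COLOR_BGR2HSV)
m=cv2.inRange(hsv,(105,140,15),(130,255,120)) 
for c in cv2.findContours(m,0,1)[0]:
    if cv2.contourArea(c)>300:
        e=cv2.fitEllipse(c); print(np.round(e[0]+e[1],1),cast(d,e[0],.06,C).round(4))
E
```

```text
[0.47529046 0.31310031 0.12977755] [5.36921158e-04 7.46901257e-01 6.64934715e-01 2.20274837e-04] [ 0.46  0.34  1.68 -0.    1.12  0.58]
```

View pics/w4.png

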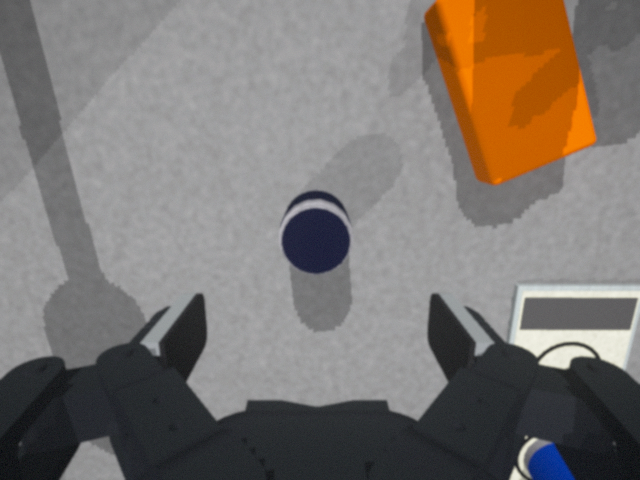

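The navy lid is centred at about (315,239), so y is about 0.318, matching the first estimate. The orange box is well clear.

send_rows(increments=[{"gripper": -1, "linear": [0, 0.0055, 0], "delta_rot": [0, 0, 0]}, {"gripper": -1, "linear": [0, 0.0055, -0.04], "delta_rot": [0, 0, 0]}, {"gripper": -1, "linear": [0, 0.0055, -0.08], "delta_rot": [0, 0, 0]}, {"gripper": -1, "linear": [0, 0.0055, -0.106], "delta_rot": [0, 0, 0]}, {"gripper": -1, "linear": [0, 0.0055, -0.106], "delta_rot": [0, 0, 0]}, {"gripper": -1, "linear": [0, 0.0055, -0.106], "delta_rot": [0, 0, 0]}])

```text
clock: 16.9
position: [0.4761, 0.3179, 0.0237]
ee_rot: [0.0, 0.748, 0.664, -0.0]
contact_force: [0.6, 0.2, 0.0]
width: 0.0855
gripper_force: 0.0
```

send_rows(increments=[{"gripper": 1, "linear": [0, 0, 0], "delta_rot": [0, 0, 0]}, {"gripper": 1, "linear": [0, 0, 0], "delta_rot": [0, 0, 0]}, {"gripper": 1, "linear": [0, 0, 0], "delta_rot": [0, 0, 0]}, {"gripper": 1, "linear": [0, 0, 0], "delta_rot": [0, 0, 0]}, {"gripper": 1, "linear": [0, 0, 0], "delta_rot": [0, 0, 0]}, {"gripper": 1, "linear": [0, 0, 0], "delta_rot": [0, 0, 0]}, {"gripper": 1, "linear": [0, 0, 0], "delta_rot": [0, 0, 0]}, {"gripper": 1, "linear": [0, 0, 0], "delta_rot": [0, 0, 0]}])

```text
clock: 17.7
position: [0.4761, 0.3188, 0.0254]
ee_rot: [0.001, 0.748, 0.664, 0.002]
contact_force: [-0.5, -1.0, 6.1]
width: 0.0452
gripper_force: 40.9
```

send_rows(increments=[{"gripper": 1, "linear": [0, 0, 0.03], "delta_rot": [0, 0, 0]}, {"gripper": 1, "linear": [0, -0.02, 0.06], "delta_rot": [0, 0, 0]}, {"gripper": 1, "linear": [0.03, -0.055, 0.06], "delta_rot": [0, 0, 0]}, {"gripper": 1, "linear": [0.06, -0.09, 0.06], "delta_rot": [0, 0, 0]}, {"gripper": 1, "linear": [0.09, -0.12, 0.06], "delta_rot": [0, 0, 0]}, {"gripper": 1, "linear": [0.12, -0.151, 0.06], "delta_rot": [0, 0, 0]}, {"gripper": 1, "linear": [0.155, -0.151, 0.06], "delta_rot": [0, 0, 0]}, {"gripper": 1, "linear": [0.19, -0.151, 0.06], "delta_rot": [0, 0, 0]}])

```text
clock: 18.5
position: [0.6661, 0.1658, 0.0839]
ee_rot: [-0.0, 0.748, 0.663, -0.0]
contact_force: [-0.0, -0.1, -1.6]
width: 0.0448
gripper_force: 41.6
```

send_rows(increments=[{"gripper": 1, "linear": [0, 0, 0], "delta_rot": [0, 0, 0]}, {"gripper": 1, "linear": [0, 0, 0], "delta_rot": [0, 0, 0]}, {"gripper": 1, "linear": [0, 0, -0.025], "delta_rot": [0, 0, 0]}, {"gripper": 1, "linear": [0, 0, -0.042], "delta_rot": [0, 0, 0]}, {"gripper": 1, "linear": [0, 0, -0.048], "delta_rot": [0, 0, 0]}, {"gripper": 1, "linear": [0, 0, -0.053], "delta_rot": [0, 0, 0]}, {"gripper": 1, "linear": [0, 0, -0.053], "delta_rot": [0, 0, 0]}, {"gripper": 1, "linear": [0, 0, -0.053], "delta_rot": [0, 0, 0]}])

```text
clock: 19.3
position: [0.6654, 0.1676, 0.0317]
ee_rot: [0.001, 0.747, 0.664, 0.001]
contact_force: [0.4, -0.3, -0.6]
width: 0.0448
gripper_force: 41.7
```

Now release, rise, and back off toward the base for a check.

send_rows(increments=[{"gripper": 1, "linear": [0, 0, -0.001], "delta_rot": [0, 0, 0]}, {"gripper": 1, "linear": [0, 0, -0.001], "delta_rot": [0, 0, 0]}, {"gripper": -1, "linear": [0, 0, -0.001], "delta_rot": [0, 0, 0]}, {"gripper": -1, "linear": [0, 0, -0.001], "delta_rot": [0, 0, 0]}, {"gripper": -1, "linear": [0, 0, -0.001], "delta_rot": [0, 0, 0]}, {"gripper": -1, "linear": [0, 0, -0.001], "delta_rot": [0, 0, 0]}, {"gripper": -1, "linear": [0, 0, -0.001], "delta_rot": [0, 0, 0]}, {"gripper": -1, "linear": [0, 0, -0.001], "delta_rot": [0, 0, 0]}])

```text
clock: 20.1
position: [0.6651, 0.1673, 0.0295]
ee_rot: [-0.0, 0.748, 0.664, -0.0]
contact_force: [0.3, -0.2, 1.0]
width: 0.0855
gripper_force: 0.0
```

send_rows(increments=[{"gripper": -1, "linear": [0, 0, 0.03], "delta_rot": [0, 0, 0]}, {"gripper": -1, "linear": [0, 0, 0.07], "delta_rot": [0, 0, 0]}, {"gripper": -1, "linear": [0, 0, 0.11], "delta_rot": [0, 0, 0]}, {"gripper": -1, "linear": [-0.03, 0.02, 0.14], "delta_rot": [0, 0, 0]}, {"gripper": -1, "linear": [-0.07, 0.04, 0.15], "delta_rot": [0, 0, 0]}, {"gripper": -1, "linear": [-0.11, 0.06, 0.15], "delta_rot": [0, 0, 0]}, {"gripper": -1, "linear": [-0.15, 0.08, 0.15], "delta_rot": [0, 0, 0]}, {"gripper": -1, "linear": [-0.19, 0.1, 0.15], "delta_rot": [0, 0, 0]}])

```text
clock: 20.9
position: [0.4735, 0.2679, 0.1799]
ee_rot: [0.0, 0.748, 0.664, 0.0]
contact_force: [0.6, 0.3, -0.3]
width: 0.0854
gripper_force: 0.0
```

send_rows(increments=[{"gripper": -1, "linear": [-0.04, 0.03, 0], "delta_rot": [0, 0, 0]}, {"gripper": -1, "linear": [-0.07, 0.06, 0], "delta_rot": [0, 0, 0]}, {"gripper": -1, "linear": [-0.1, 0.09, 0], "delta_rot": [0, 0, 0]}, {"gripper": -1, "linear": [-0.1, 0.09, 0], "delta_rot": [0, 0, 0]}, {"gripper": -1, "linear": [-0.1, 0.09, 0], "delta_rot": [0, 0, 0]}])

```text
clock: 21.4
position: [0.3745, 0.3579, 0.1799]
ee_rot: [0.0, 0.747, 0.665, 0.0]
contact_force: [-0.3, 0.6, -0.0]
width: 0.0855
gripper_force: 0.0
```

```bash
python3 - <<'E'
from h import *
M=np.array([[.6353,-.0863],[.6455,-.002],[.6556,.0828],[.6656,.1672]]); print(get_state()['position'])
for n in('top','scene'):
    d=optics.get_image(n); im=d['pixels']; cv2.imwrite(f'pics/{n}_end.png',im)
    for nm,p in zip(('pale','sky','royal','navy'),M):
        P=cv2.projectPoints(np.array([[*p,.066]]),np.array(d['rvec']),np.array(d['tvec']),d['K'],None)[0].ravel()
        pi=tuple(int(round(x)) for x in P); a=im[pi[1],pi[0]].astype(int)
        c=blob(((np.abs(im.astype(int)-a).max(2)<28)*255).astype(np.uint8),pi,18); e=cv2.fitEllipse(c)
        q=cast(d,e[0],.066); print(n,nm,a,np.round(e[0]+e[1],1),'off mm',((q[:2]-p)*1e3).round(1))
    hsv=cv2.cvtColor(im,cv2.COLOR_BGR2HSV); s=(480,295) if n=='top' else (259,123)
    print('red',cv2.minAreaRect(blob(cv2.inRange(hsv,(0,150,60),(8,255,255))|cv2.inRange(hsv,(172,150,60),(180,255,255)),s,40)))
E
```

```text
[0.37454874 0.35785381 0.17987586]
top pale [196 184 164] [361.6 195.7  21.6  22.7] off mm [1.5 0.1]
top sky [181 130  79] [314.2 189.9  20.3  21.9] off mm [-0.2  0.3]
top royal [143  54  22] [266.7 183.4  19.3  20.5] off mm [-0.3  0.2]
top navy [30  5  4] [219.2 176.9  18.2  19.9] off mm [-0.5  0.8]
red ((479.6554870605469, 294.3283996582031), (37.33196258544922, 24.07678985595703), 68.74949645996094)
scene pale [213 203 171] [253.  219.4  18.6  22.5] off mm [1.3 1. ]
scene sky [203 145  69] [276.8 256.4  19.6  23. ] off mm [1.7 0.6]
scene royal [167  61   7] [303.7 297.   20.5  23. ] off mm [1.3 0.6]
scene navy [36 12  1] [333.1 341.3  22.9  23.9] off mm [1.2 0.8]
red ((258.7735595703125, 122.85588073730469), (23.23904037475586, 28.991275787353516), 32.47119140625)
```

View pics/scene_end.png

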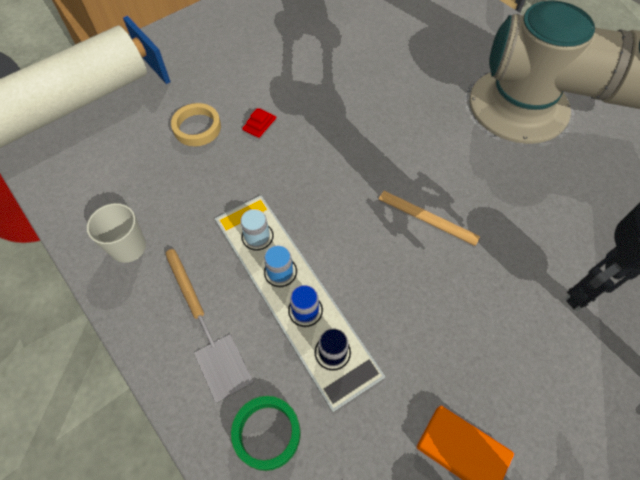

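View pics/top_end.png

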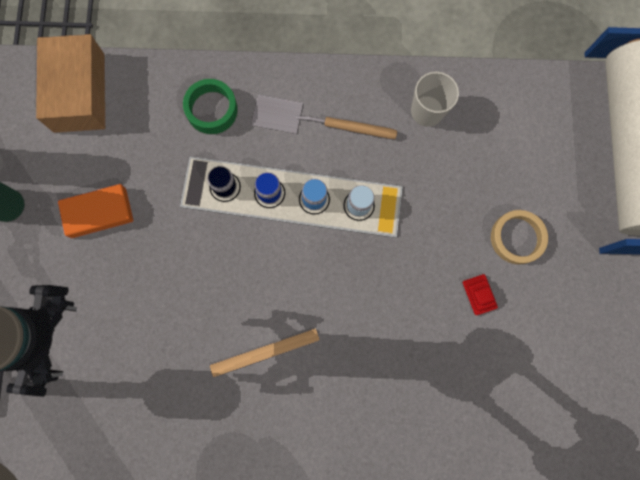

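Both views show the tins upright and in order, from pale at the tape (361,196) to navy (219,177), all within 2 mm of the marks. The red shape is unmoved at (480,294) and the arm is clear.

```bash
python3 -c "from rig import sign_off; print(sign_off())"
```

```text
the job is handed in; nothing more can be done
None
```

The job is handed in: all four tins stand upright and released within about 2 mm of their marks, pale at the yellow tape through sky and royal to navy at the far end, with the red shape unmoved, after about 21 s of the allowed 96 s.

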